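Open the steam boiler's pressure cap and set in the filling funnel

TASK

Get the steam boiler ready for topping up. Turn its pressure cap anticlockwise to the first stop without pressing and leave it there for a second to let the pressure out, then press it down, turn it on past the stop until it releases, lift it off and set it down right way up, wholly on the cork mat. Then take the funnel out of the blue mug and stand it upright in the boiler's open neck, fully home and let go; do not drop the cap or the funnel, and leave the mug standing and the thread cones and the tin alone.

Things in the scene. Friction and masses are not known exactly. Their poses are not given: they have to be found in the camera images.
- boiler: The steam boiler, fixed: a white metal box 230 mm (x) by 170 mm (y) by 110 mm high with a red band and a steel deck; origin on the table under its centre. On its deck: controls 15 mm high at the -x end, the filler neck with the pressure cap, and a brass valve 26 mm high 58 mm along +x and 55 mm along +y from the neck. A brass pipe sticks out 30 mm at the +x end.
- neck (a point): Centre of the rim of the boiler's filler neck, a steel tube on the deck that the pressure cap locks on; 150 mm above the table, 40 mm above the deck. Axes as the boiler's, z up along the neck. Open, it has a bore 37 mm wide, 40 mm long, then about 100 mm more of free depth in the tank (46 mm wide). Its flange, with two notches for the cap's lugs, is 61 mm across.
- dot_stop (a point): Yellow dot on the deck, 47 mm from the neck's axis: points at the first stop (green dot: locked, red: released; each also on the opposite side). The cap's angle runs anticlockwise, seen from above, from the boiler's x to the cap's x: 2 to 8 deg locked at the start, 38.5 deg (0.67 rad) first stop, released between 58 deg (1.01 rad) and the final stop at 82 deg (1.43 rad); best about 71 deg.
- cap_c (a point): Centre of the loose black pressure cap, half-way up its 59 mm; underside 29.5 mm below. Round body 79 mm across, 27 mm high; above it the wing. About 0.2 kg. At the start it is locked on the neck, this point 17.5 mm above the rim, and cannot be lifted. Released, it springs up 1.5 mm and lifts straight off; then its skirt still reaches 10 mm below the rim.
- cap_wing (a point): On the cap's axis, in the wing one grips to turn it, 10 mm below the wing's top and 19.5 mm above cap_c. Wing: straight bar along the cap's x, 62 mm long, 16 mm thick (y), 32 mm high, white line on top at its +x end; the cap's flat top lies 22 mm below this point. Pressing on the top or pushing down with the wing gripped are equally good.
- cap_disc (a joint): Sprung red sealing disc inside the cap: 0 locked, -0.001 m per mm pressed down, 0.0015 released. A spring of 1 N/mm lifts the cap with 5 N when locked. It turns with under 0.3 N m to the first stop. To pass that, press it down more than 4 mm (5.5 mm is right, about 11 N; at 7 mm it bottoms), easier if not forced hard against the stop, and hold it down until 58 deg.
- mat_top (a point): Centre of the top of the round cork mat, fixed on the table, 170 mm across, 8 mm thick.
- funnel_c (a point): On the axis of the loose orange plastic funnel, half-way up its 107 mm; the spout's tip is 53.5 mm below. Spout 45 mm long, 22 mm wide at the tip, 28 mm at its top, then a ribbed cone widening to 116 mm; 0.1 kg. z is its axis, x points to its ear. Fully home its cone sits on the neck's rim, this point 4.5 mm above the rim; standing in the mug it is 74 mm above the table.
- funnel_ear (a point): Grip point in the funnel's flat upright ear, 80 mm from the funnel's axis along its x and 40.5 mm higher than funnel_c. The ear is a plate 10 mm thick (along the funnel's y), its free part reaching from 58 to 98 mm from the axis, from 27 mm below to 13 mm above this point.
- mug_rim (a point): Centre of the rim of the blue mug, 80 mm across and 90 mm high, loose, 0.4 kg, in which the funnel stands at the start; a handle sticks out 37 mm on its +y side.
- thread1: A cone of gold thread, 62 mm across, 126 mm high; origin under its centre. To be left alone.
- thread2: A second cone of gold thread, the same. To be left alone.
- tin: A round red tin, 124 mm across, 74 mm high; origin under its centre. To be left alone.
Not all that is in view belongs to the job. Of the things that look like the part that bears cap_c, the largest one is meant.

How it is judged:
On the way, in this order (a step that is already met when the one before it is completed fails the run):
1. the cap is turned to the first stop, not pressed, and left there for at least half a second (angle between the x axis of cap_c and the x axis of neck, either way round between 0.54 and 0.76 rad and z of cap_c in the frame of neck between 0.014 and 0.022 m), for 0.5 s.
2. the cap is turned past the stop to where it releases (angle between the x axis of cap_c and the x axis of neck, either way round above 0.99 rad and z of cap_c in the frame of neck below 0.026 m and horizontal distance between cap_c and neck below 0.006 m), for 0.1 s.
3. the cap is lifted clear of the neck (z of cap_c in the frame of neck above 0.045 m), for 0.1 s.
4. the cap lies right way up on the cork mat, let go (horizontal distance between cap_c and mat_top below 0.05 m and z of cap_c in the frame of mat_top between 0.026 and 0.033 m and angle between cap_c's own z axis and vertical below 0.1 rad and contact force between the fingers and cap below 0.05 N), for 0.2 s.
At the end, for the whole second after the job is handed in: The cap lies right way up (within 0.1 rad) and still on the cork mat, its centre within 50 mm of the mat's; the funnel stands still in the boiler's neck, its axis within 8 mm of the neck's, upright within 0.12 rad, its centre no more than 9 mm above the rim; the mug stands upright (within 0.15 rad) (horizontal distance between cap_c and mat_top below 0.05 m and z of cap_c in the frame of mat_top between 0.026 and 0.033 m and angle between cap_c's own z axis and vertical below 0.1 rad and horizontal distance between funnel_c and neck below 0.008 m and z of funnel_c in the frame of neck below 0.009 m and angle between funnel_c's own z axis and vertical below 0.12 rad and linear speed of each of funnel, cap below 0.02 m/s and angle between mug_rim's own z axis and vertical below 0.15 rad); the robot touches nothing.
It fails at once if the cap or the funnel is dropped: moving faster than 0.7 m/s while nothing holds it (a fall of about 25 mm) ((linear speed of cap above 0.7 m/s and contact force between the fingers and cap below 0.05 N) or (linear speed of funnel above 0.7 m/s and contact force between the fingers and funnel below 0.05 N)).
It fails at once if a thread cone or the tin is moved by more than 30 mm (distance of any of thread1, thread2, tin from where it was at the start of the episode above 0.03 m).
It also fails if it takes over 64 s, if anything falls off the work surface, if the arm or the gripper's body presses on something with over 40 N, if the wrist force passes 120 N, or if a joint passes its speed limit or range.

ROBOT

A 6-joint arm with a two-finger parallel gripper is mounted at the origin on the work surface. World frame = base frame: x ahead of the robot, y to its left, z up, the work surface at z = 0. Lengths are in m, angles in rad, forces in N, time in s.
With the tool pointing down it reaches from about 0.425 to 0.95 m from the base axis. Payload 3.5 kg.
Tool frame: the origin (TCP) lies at the very end of the fingers, on their centre line; the grasp point (between the pads) lies ctrl.grip_point_offset behind it (ctrl.grip_point_offset is the distance from the TCP to the grasp point, in m); z points along the fingers, y is the direction in which the jaws open and shut (so a half turn about z gives the same grasp; the last joint's range is limited). The gripper opens to 85 mm and grips with 20 to 120 N. Pads are 22 mm wide; open, the fingers measure 114 mm over their backs; the gripper's body (76 mm by 85 mm) begins 54 mm behind the grasp point. The pads swing forward as they close: fully open they stand 13 mm farther back than shut.
Start: joints at [-1.437, 0.286, 1.577, -0, 1.279, -0.15], TCP at [0.189, -0.648, 0.231] pointing down, gripper open.
Joint ranges: [-2.77, 2.77], [-0.9, 2.22], [0.21, 2.48], [-1.53, 4.67], [0.24, 2.81], [-2.84, 2.84]. Speed limits (rad/s): [2.79, 2.79, 3.14, 3.14, 3.14, 3.14].

INTERFACE

Orientations are given as a unit quaternion [x, y, z, w].
In Python, from plant import ctrl gives the robot as it stands.
- The arm moves only by the tool servo_tool, never from a script. Its argument "increments" is a list of rows, each a list of 5 numbers: the opening, from 0 (shut) to 1 (fully open), then the shift along the world's x, y, z in units of 40 mm (1.0 is 40 mm), then the turn about the world's z in units of 5 degrees (1.0 is 5 degrees). A call has exactly 10 rows; each row is the pose to reach, as a shift and turn from the pose measured when the call began; what a row does not reach only later rows make up. A row lasts 1/12 s, in which the tool goes at most 41.7 mm and 7.16 degrees, less where a joint would pass 70% of its speed; a pose out of reach is approached as far as the arm can. A call with a gripper value outside its range is refused whole. The fingers move at their own pace and stop on an object; "grip_force" is the grip in N (left out, the last holds). Time passes only in rows, so rows that repeat a pose let the fingers close, or fill a call up. It gives the time, the measured TCP pose, the force and the opening at its end, in the units of the state.
- ctrl.get_state(): the state, without advancing time (a new reading comes with each control period).
- ctrl.read_camera(name): name is "scene" or "side" or "wrist"; returns a dict with "frame" (480x640x3 uint8, red, green, blue), "K" (3x3 intrinsics, pixels), "extrinsics" (4x4, takes a point from camera to world coordinates). Camera axes: x right, y down, z forward; pixel columns grow to the right and rows downward; lengths in m; the calibration is good to about 2 mm. A picture is of the moment at which its call begins. There is no depth.
- ctrl.sign_off(): hands the job in, once; it reports no verdict.
Trained networks look in a picture, given as the dict that the camera call returned (one of the last four; its "shot" number tells which), for a name from the list of things; names that differ only in an ending like _2 or _b are one class to them, and where a whole thing is asked for, a point or a joint stands for the part that bears it (a point fixed in the world has none). Each returns a list of dicts, best first, with "conf" (0 to 1); they miss things now and then, are a little off and sometimes report something else, mostly with a low value. They report only what shows in the picture. A call takes as long as a camera call. They do not tell look-alikes from the thing itself.
- ctrl.masks_of(picture, query): "region" (480x640 bool, what is visible of it) and "extent" ([left, top, right, bottom] in pixels, round what is visible of it).
- ctrl.landmark_of(picture, query): "centre" ([row, column] in pixels: a listed point, or the origin of a listed thing).
The state is a dict: "time": time; "qpos": joint angles; "dq": joint speeds; "joint_efforts": joint torques, N m; "eef_pos": TCP position; "tcp_rot": TCP orientation; "contact_force": force on the tool from outside, world axes, zero at the start; "wrist_torque": the same for the moment, N m; "opening": opening from 0.0 (shut) to 1.0 (fully open).
Only numpy, scipy, OpenCV 4.12 (cv2) and the standard library are available. Lean on these libraries where they do the work, as an engineer would, in place of code of your own. Each camera call takes 0.05 s, during which the arm holds its last target. There are 200 camera calls.

## Working session

There is one attempt and no reset: what is moved stays moved. The work goes in short steps, Python scripts to look and compute and a tool call to move; the robot and the scene stay as the last step left them, time stands still between calls to the robot, and variables do not carry over. Pictures are saved under pics/ and viewed, about 8 in all and at most 12, crops included, and the job is handed in when it is done.

Besides the shell and the picture viewer there is one more tool, called after "Call:" by a JSON object that holds its "fn" and its "kwargs". servo_tool: Moves the arm, as the interface text tells. Its arguments: {"type":"object","properties":{"increments":{"type":"array"},"grip_force":{"type":"number"}},"required":["increments"]}

```bash
mkdir -p pics; ls
cat > h.py <<'E'
import numpy as np, cv2
from plant import ctrl
def look(cam, names, save=None):
    p=ctrl.read_camera(cam)
    if save: cv2.imwrite('pics/'+save+'.png',p['frame'][:,:,::-1])
    r={}
    for n in names:
        l=ctrl.landmark_of(p,n)
        r[n]=[(np.round(d['centre'],1).tolist(),round(d['conf'],2)) for d in l[:3]]
    return p,r
def ray(p,rc):
    K,E=np.array(p['K']),np.array(p['extrinsics'])
    d=E[:3,:3]@np.linalg.solve(K,[rc[1],rc[0],1.]); return E[:3,3],d/np.linalg.norm(d)
def atz(p,rc,z):
    o,d=ray(p,rc); return o+d*(z-o[2])/d[2]
def tri(rays):
    A=np.zeros((3,3));b=np.zeros(3)
    for o,d in rays:
        M=np.eye(3)-np.outer(d,d);A+=M;b+=M@o
    x=np.linalg.solve(A,b)
    return x,[np.linalg.norm((np.eye(3)-np.outer(d,d))@(x-o)) for o,d in rays]
def proj(p,X):
    E=np.linalg.inv(np.array(p['extrinsics']));q=np.array(p['K'])@(E[:3,:3]@X+E[:3,3]);return q[1]/q[2],q[0]/q[2]
E
python3 - <<'E'
from h import *
print(ctrl.grip_point_offset, ctrl.get_state())
N=['boiler','neck','dot_stop','cap_c','cap_wing','mat_top','funnel_c','funnel_ear','mug_rim','thread1','tin']
a,ra=look('scene',N,'s1'); b,rb=look('side',N,'d1')
Z=dict(boiler=0,neck=.15,dot_stop=.11,cap_c=.1675,cap_wing=.187,mat_top=.008,funnel_c=.074,funnel_ear=.1145,mug_rim=.09,thread1=0,tin=0)
for n in N:
    print(n)
    for p,r in((a,ra),(b,rb)):
        for c,f in r[n]: print('   ',c,f,np.round(atz(p,c,Z[n]),3)[:2])
E
```

```text
pics
0.0187 {'time': 0.0, 'qpos': array([-1.43698787e+00,  2.87173453e-01,  1.57821447e+00,  8.30141287e-06,
        1.27858533e+00, -1.49987779e-01]), 'dq': array([ 0.00094132, -0.00020771,  0.00170185,  0.00109964,  0.00054766,
        0.00044238]), 'joint_efforts': array([-6.21084509e-04, -4.05981159e+01, -2.92626840e+01, -1.62815945e-04,
        5.70753735e-03,  5.33533964e-06]), 'eef_pos': array([ 0.18894934, -0.64731768,  0.2299217 ]), 'tcp_rot': array([ 9.89948812e-01,  1.41421119e-01,  1.36021874e-05, -1.19022498e-03]), 'contact_force': array([-0.13598534, -0.112783  ,  0.27693201]), 'wrist_torque': array([ 0.02468255, -0.02955953,  0.00467661]), 'opening': 1.0035416183566852}
boiler
    [259.6, 319.4] 0.72 [0.525 0.004]
    [299.8, 335.3] 0.97 [0.518 0.004]
    [348.1, 213.4] 0.35 [0.674 0.253]
neck
    [225.9, 329.2] 0.71 [0.545 0.019]
dot_stop
    [231.9, 344.3] 0.91 [0.57 0.05]
    [264.7, 303.3] 0.55 [0.582 0.037]
cap_c
    [274.8, 402.2] 0.86 [ 0.763 -0.013]
    [226.1, 327.0] 0.67 [0.548 0.004]
    [321.0, 359.3] 0.63 [ 0.743 -0.162]
    [240.7, 328.1] 0.86 [ 0.544 -0.
[... 328 characters left out ...]
    [175.6, 350.1] 0.73 [0.428 0.306]
    [415.9, 299.1] 0.89 [0.433 0.302]
funnel_c
    [202.5, 416.7] 0.84 [ 0.468 -0.328]
funnel_ear
    [325.8, 246.3] 0.67 [ 0.535 -0.289]
    [195.9, 421.4] 0.54 [0.676 0.265]
    [195.9, 388.4] 0.6 [ 0.523 -0.267]
mug_rim
    [196.5, 418.9] 0.88 [ 0.467 -0.333]
    [347.0, 211.1] 0.22 [0.63  0.302]
thread1
    [199.6, 421.1] 0.91 [0.652 0.352]
    [225.2, 418.6] 0.67 [0.691 0.262]
    [388.7, 190.3] 0.94 [0.653 0.355]
    [346.7, 210.9] 0.75 [0.681 0.252]
tin
    [399.3, 295.2] 0.55 [ 0.693 -0.331]
    [227.2, 327.4] 0.42 [0.48  0.107]
    [240.6, 322.2] 0.73 [ 0.642 -0.153]
    [194.9, 340.6] 0.65 [ 0.69  -0.339]
    [196.7, 421.2] 0.38 [ 0.495 -0.446]
```

View pics/s1.png

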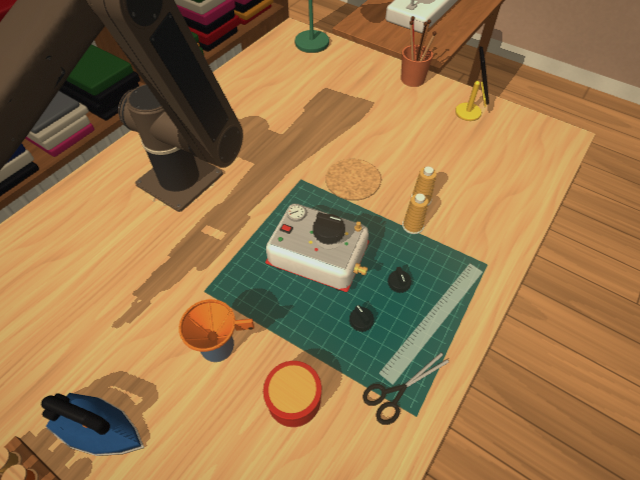

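View pics/d1.png

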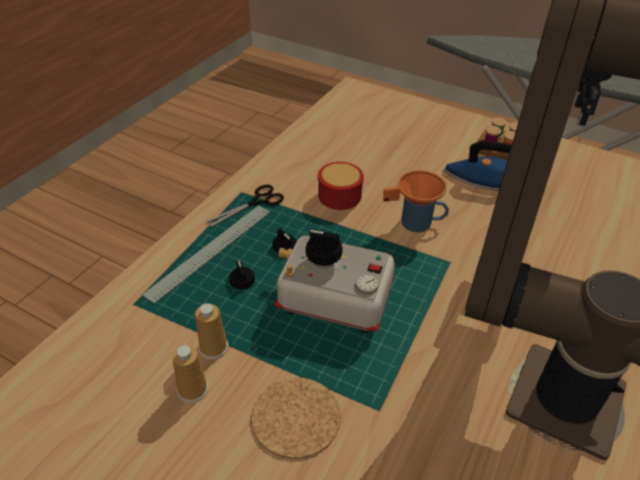

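Call:
{"fn": "servo_tool", "kwargs": {"increments": [[1,0.3,0.6,1.2,0],[1,0.8,1.5,2.2,0],[1,1.3,2.4,3,0],[1,1.8,3.3,3.7,0],[1,2.3,4.2,3.7,0],[1,2.8,5.1,3.7,0],[1,3.3,6,3.7,0],[1,3.8,6.9,3.7,0],[1,4.3,7.8,3.7,0],[1,4.8,8.7,3.7,0]]}}

```text
time: 2.03
eef_pos: [0.3633, -0.3311, 0.3796]
tcp_rot: [0.99, 0.141, 0.0, 0.001]
contact_force: [0.7, -0.4, 0.6]
opening: 1.0
```

Call:
{"fn": "servo_tool", "kwargs": {"increments": [[1,0.5,0.9,0,0],[1,1,1.8,0,0],[1,1.5,2.7,0,0],[1,2,3.6,0,0],[1,2.5,4.5,0,0],[1,3,5.4,0,0],[1,3.5,6.3,0,0],[1,3.8,7.2,0,0],[1,4,8,0,0],[1,4,8,0,0]]}}

```text
time: 2.87
eef_pos: [0.5239, -0.006, 0.3796]
tcp_rot: [0.99, 0.144, 0.001, -0.001]
contact_force: [-1.2, -1.7, 0.3]
opening: 1.001
```

Run:
```python
from h import *
print(ctrl.get_state()['eef_pos'])
N=['boiler','neck','dot_stop','cap_c','cap_wing']
a,ra=look('wrist',N,'w1')
print(np.round(a['extrinsics'],3).tolist())
Z=dict(boiler=0,neck=.15,dot_stop=.11,cap_c=.1675,cap_wing=.187)
for n in N:
    for c,f in ra[n]: print(n,c,f,np.round(atz(a,c,Z[n]),4)[:2])
# coloured dots
hsv=cv2.cvtColor(a['frame'],cv2.COLOR_RGB2HSV)
for nm,lo,hi in(('y',22,36),('g',45,85),('r',0,6),('r2',172,180)):
    m=cv2.inRange(hsv,(lo,110,90),(hi,255,255))
    k,_,st,ce=cv2.connectedComponentsWithStats(m)
    for s,c in zip(st[1:],ce[1:]):
        if 15<s[4]<600: print(nm,s[4],np.round(c),np.round(atz(a,c[::-1],.11),4)[:2])
```

```text
[ 0.52390767 -0.00602695  0.37961149]
[[0.286, -0.918, -0.275, 0.594], [-0.958, -0.274, -0.082, 0.014], [0.0, 0.287, -0.958, 0.521], [0.0, 0.0, 0.0, 1.0]]
neck [123.8, 278.0] 0.63 [0.5763 0.0425]
dot_stop [122.8, 280.1] 0.79 [0.576  0.0439]
cap_c [169.3, 303.3] 0.9 [0.5466 0.0101]
cap_c [33.5, 430.1] 0.63 [ 0.6784 -0.0565]
cap_c [261.7, 562.7] 0.38 [ 0.5333 -0.2449]
cap_wing [172.8, 304.6] 0.96 [0.5467 0.0085]
cap_wing [31.3, 434.6] 0.61 [ 0.676  -0.0553]
y 22 [353.  71.] [ 0.641  -0.0096]
y 52 [609. 132.] [ 0.6599 -0.2694]
y 570 [628. 149.] [ 0.6508 -0.2947]
y 23 [130. 153.] [0.5056 0.1796]
y 35 [333. 202.] [ 0.5159 -0.0295]
y 17 [ 23. 295.] [0.3168 0.2687]
y 22 [379. 354.] [ 0.3585 -0.1341]
y 27 [333. 375.] [ 0.3164 -0.0916]
g 118 [272.   2.] [0.6754 0.0783]
g 144 [397.   7.] [ 0.7037 -0.0317]
g 27 [462.   7.] [ 0.7207 -0.0876]
g 35 [497.  11.] [ 0.7266 -0.1191]
g 61 [530.  17.] [ 0.7308 -0.1503]
g 21 [458.  19.] [ 0.7105 -0.088 ]
g 125 [481.  60.] [ 0.6849 -0.1214]
g 80 [517.  56.] [ 0.6973 -0.1525]
g 291 [254.  46.] [0.6352 0.0855]
g 36 [303.  56.] [0.6407 0.0391]
g 53 [443.  71.
[... 422 characters left out ...]
.5674 -0.0829]
g 16 [406. 175.] [ 0.5631 -0.0914]
g 200 [149. 230.] [0.4314 0.1483]
g 109 [177. 253.] [0.4143 0.1153]
g 120 [205. 267.] [0.4066 0.0824]
g 20 [400. 243.] [ 0.4935 -0.1113]
g 23 [162. 247.] [0.416  0.1316]
g 67 [404. 260.] [ 0.4761 -0.1223]
g 74 [346. 268.] [ 0.4497 -0.0651]
g 27 [230. 284.] [0.395  0.0516]
g 30 [259. 290.] [0.3978 0.02  ]
g 37 [287. 294.] [ 0.4023 -0.0115]
g 17 [230. 292.] [0.3859 0.0499]
g 56 [315. 301.] [ 0.4028 -0.0432]
g 25 [365. 291.] [ 0.4293 -0.0928]
g 63 [343. 305.] [ 0.4069 -0.0747]
g 17 [258. 298.] [0.388  0.0181]
g 20 [331. 311.] [ 0.3959 -0.0641]
r 70 [263. 143.] [0.5527 0.0549]
r 58 [350. 180.] [ 0.5421 -0.0394]
r 264 [314. 267.] [ 0.4414 -0.0311]
```

View pics/w1.png

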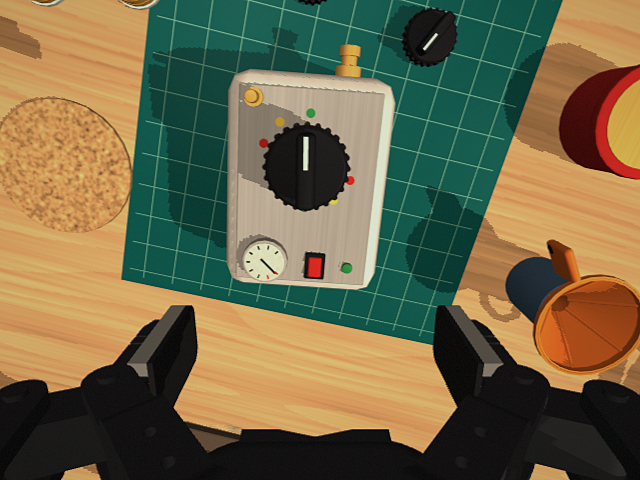

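Call:
{"fn": "servo_tool", "kwargs": {"increments": [[1,0.15,0.1,-0.6,0],[1,0.3,0.2,-1.2,0],[1,0.45,0.3,-1.9,0],[1,0.57,0.34,-2.6,0],[1,0.57,0.34,-3.3,0],[1,0.57,0.34,-4,0],[1,0.57,0.34,-4.6,0],[1,0.57,0.34,-5,0],[1,0.57,0.34,-5.24,0],[1,0.57,0.34,-5.24,0]], "grip_force": 60}}

```text
time: 4.0
eef_pos: [0.5443, 0.0005, 0.1675]
tcp_rot: [0.99, 0.139, -0.002, 0.0]
contact_force: [-0.4, 0.1, 1.1]
opening: 1.004
```

Run:
```python
from h import *
a,ra=look('wrist',['cap_wing','cap_c'],'w2')
s=ctrl.get_state();print(s['eef_pos'],s['contact_force'])
print(ra,[np.round(atz(a,c,.187),4) for c,f in ra['cap_wing']])
```

```text
[0.54679984 0.00068115 0.17159414] [-0.24881551 -0.5049832   0.03960657]
{'cap_wing': [([320.9, 290.0], 0.63)], 'cap_c': [([3.3, 519.8], 0.56)]} [array([0.5479, 0.0092, 0.187 ])]
```

View pics/w2.png

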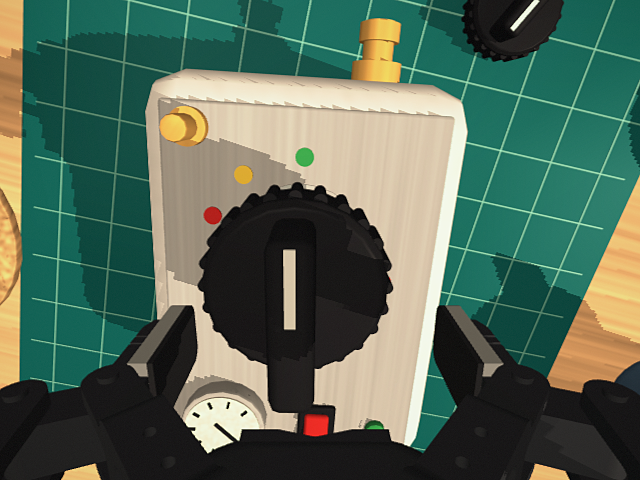

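Call:
{"fn": "servo_tool", "kwargs": {"increments": [[1,0,0.18,-0.04,0],[1,0,0.18,-0.04,0],[0.6,0,0.18,-0.04,0],[0.4,0,0.18,-0.04,0],[0,0,0.18,-0.04,0],[0,0,0.18,-0.04,0],[0,0,0.18,-0.04,0],[0,0,0.18,-0.04,0],[0,0,0.18,-0.04,0],[0,0,0.18,-0.04,0]], "grip_force": 60}}

```text
time: 4.98
eef_pos: [0.5468, 0.0079, 0.1702]
tcp_rot: [0.99, 0.14, 0.002, 0.001]
contact_force: [-0.7, 0.9, 1.4]
opening: 0.175
```

Run:
```python
from h import *
s=ctrl.get_state()
print({k:np.round(s[k],4) for k in('eef_pos','tcp_rot','contact_force','wrist_torque','opening')})
```

```text
{'eef_pos': array([0.5468, 0.0079, 0.1702]), 'tcp_rot': array([0.9902, 0.1397, 0.0016, 0.0011]), 'contact_force': array([-0.7312,  0.9002,  1.4118]), 'wrist_torque': array([ 0.0853,  0.137 , -0.0079]), 'opening': np.float64(0.1752)}
```

Call:
{"fn": "servo_tool", "kwargs": {"increments": [[0,0,0,0,0.8],[0,0,0,0,1.6],[0,0,0,0,2.4],[0,0,0,0,3.2],[0,0,0,0,4],[0,0,0,0,4.8],[0,0,0,0,5.6],[0,0,0,0,6.2],[0,0,0,0,6.6],[0,0,0,0,6.6]]}}

```text
time: 5.82
eef_pos: [0.547, 0.0076, 0.1703]
tcp_rot: [0.91, 0.416, 0.002, 0.001]
contact_force: [-0.4, -0.4, 0.8]
opening: 0.177
```

```bash
cat >> h.py <<'E'
def st():
    s=ctrl.get_state();q=s['tcp_rot']
    print(round(s['time'],2),'pos',np.round(s['eef_pos'],4),'yaw',round(2*np.degrees(np.arctan2(q[1],q[0])),1),'F',np.round(s['contact_force'],1),'M',np.round(s['wrist_torque'],2),'op',round(s['opening'],3))
E
python3 - <<'E'
from h import *
st()
for c in('scene','side'):
    p,r=look(c,['cap_wing'],c+'3'); print(r)
st()
E
```

```text
5.82 pos [0.547  0.0076 0.1703] yaw 49.1 F [-0.4 -0.4  0.8] M [-0.08  0.    0.06] op 0.177
{'cap_wing': [([314.8, 361.2], 0.95), ([217.3, 327.8], 0.69), ([275.8, 400.3], 0.57)]}
{'cap_wing': [([235.1, 287.3], 0.76), ([237.5, 322.9], 0.73), ([268.5, 243.0], 0.67)]}
6.02 pos [0.547  0.0077 0.1703] yaw 49.0 F [ 1.1 -0.8  1. ] M [-0.18 -0.05  0.09] op 0.174
```

Call:
{"fn": "servo_tool", "kwargs": {"increments": [[0,0,0,0,0.2],[0,0,0,0,0.2],[0,0,0,0,0.2],[0,0,0,0,0.2],[0,0,0,0,0.2],[0,0,0,0,0.2],[0,0,0,0,0.2],[0,0,0,0,0.2],[0,0,0,0,0.2],[0,0,0,0,0.2]]}}

```text
time: 6.85
eef_pos: [0.547, 0.0077, 0.1703]
tcp_rot: [0.906, 0.423, 0.002, 0.001]
contact_force: [1.0, -1.4, -0.7]
opening: 0.173
```

Run:
```python
from h import *
st(); look('wrist',[],'w4'); 
im=cv2.imread('pics/w4.png'); cv2.imwrite('pics/w4.png',im)
```

```text
6.85 pos [0.547  0.0077 0.1703] yaw 50.0 F [ 1.  -1.4 -0.7] M [-0.12 -0.07  0.02] op 0.173
```

View pics/w4.png

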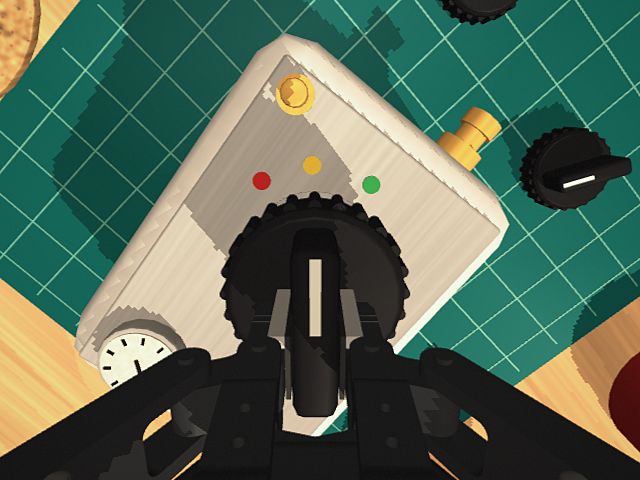

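Call:
{"fn": "servo_tool", "kwargs": {"increments": [[0,0,0,-0.03,0],[0,0,0,-0.06,0],[0,0,0,-0.09,0],[0,0,0,-0.12,0],[0,0,0,-0.14,0],[0,0,0,-0.14,0],[0,0,0,-0.14,0],[0,0,0,-0.14,0],[0,0,0,-0.14,0],[0,0,0,-0.14,0]], "grip_force": 80}}

```text
time: 7.73
eef_pos: [0.5472, 0.0076, 0.1659]
tcp_rot: [0.906, 0.423, 0.002, 0.001]
contact_force: [-2.8, -0.2, 5.8]
opening: 0.172
```

Run:
```python
from h import *
st()
```

```text
7.73 pos [0.5472 0.0076 0.1659] yaw 50.0 F [-2.8 -0.2  5.8] M [-0.11  0.48  0.02] op 0.172
```

Call:
{"fn": "servo_tool", "kwargs": {"increments": [[0,0,0,-0.06,0],[0,0,0,-0.06,0],[0,0,0,-0.06,0.5],[0,0,0,-0.06,1.3],[0,0,0,-0.06,2.2],[0,0,0,-0.06,3.1],[0,0,0,-0.06,4.0],[0,0,0,-0.06,4.9],[0,0,0,-0.06,5.8],[0,0,0,-0.06,6.5]]}}

```text
time: 8.57
eef_pos: [0.5489, 0.0076, 0.1656]
tcp_rot: [0.751, 0.661, 0.004, 0.002]
contact_force: [0.5, -1.1, 6.7]
opening: 0.17
```

Run:
```python
from h import *
st()
```

```text
8.57 pos [0.5489 0.0076 0.1656] yaw 82.7 F [ 0.5 -1.1  6.7] M [-0.01 -0.13 -0.13] op 0.17
```

Call:
{"fn": "servo_tool", "kwargs": {"increments": [[0,0,0,0.05,0],[0,0,0,0.1,0],[0,0,0,0.15,0],[0,0,0,0.2,0],[0,0,0,0.2,0],[0,0,0,0.2,0],[0,0,0,0.25,0],[0,0,0,0.3,0],[0,0,0,0.35,0],[0,0,0,0.4,0]]}}

```text
time: 9.4
eef_pos: [0.549, 0.0076, 0.1817]
tcp_rot: [0.751, 0.661, 0.004, 0.002]
contact_force: [-0.9, -0.0, -1.7]
opening: 0.175
```

Run:
```python
from h import *
st()
look('side',[],'d5')
im=cv2.imread('pics/d5.png')[170:340,230:430]; cv2.imwrite('pics/d5.png',cv2.resize(im,None,fx=3,fy=3))
```

```text
9.4 pos [0.549  0.0076 0.1817] yaw 82.7 F [-0.9 -0.  -1.7] M [-0.01  0.05  0.06] op 0.175
```

View pics/d5.png

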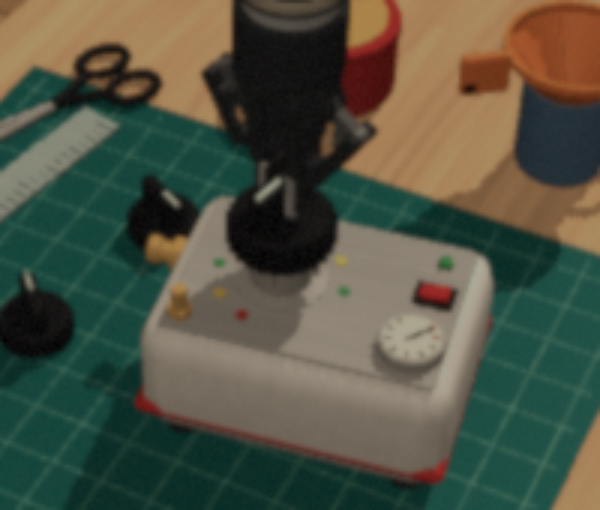

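Call:
{"fn": "servo_tool", "kwargs": {"increments": [[0,0,0,0.5,0],[0,0,0,1.1,0],[0,0,0,1.7,0],[0,-0.1,0.3,2.1,0],[0,-0.4,1,2.2,0],[0,-0.7,1.8,2.2,0],[0,-1,2.6,2.2,0],[0,-1.4,3.4,2.2,0],[0,-1.7,4.2,2.2,0],[0,-2,5,2.2,0]]}}

```text
time: 10.28
eef_pos: [0.4683, 0.2089, 0.2707]
tcp_rot: [0.751, 0.661, 0.005, 0.003]
contact_force: [1.2, -0.4, -2.2]
opening: 0.175
```

Run:
```python
from h import *
st()
p,r=look('scene',['neck','mat_top','cap_c'],'s6'); print(r,np.round(atz(p,r['neck'][0][0],.15),4) if r['neck'] else '')
```

```text
10.28 pos [0.4683 0.2089 0.2707] yaw 82.7 F [ 1.2 -0.4 -2.2] M [-0.01 -0.01 -0.  ] op 0.175
{'neck': [([227.8, 327.7], 0.56), ([199.1, 421.4], 0.41)], 'mat_top': [([174.1, 348.8], 0.73)], 'cap_c': [([317.8, 360.7], 0.93), ([132.9, 345.1], 0.76), ([276.9, 398.5], 0.74)]} [0.5449 0.0117 0.15  ]
```

Call:
{"fn": "servo_tool", "kwargs": {"increments": [[0,-0.3,0.8,-0.3,0],[0,-0.6,1.5,-0.8,0],[0,-0.9,2.1,-1.4,0],[0,-0.96,2.38,-2.1,0],[0,-0.96,2.38,-2.8,0],[0,-0.96,2.38,-3.5,0],[0,-0.96,2.38,-4.1,0],[0,-0.96,2.38,-4.6,0],[0,-0.96,2.38,-4.9,0],[0,-0.96,2.38,-5,0]]}}

```text
time: 11.32
eef_pos: [0.4299, 0.3018, 0.0681]
tcp_rot: [0.75, 0.661, 0.002, 0.002]
contact_force: [-0.2, 0.5, -2.6]
opening: 0.17
```

Run:
```python
from h import *
p,r=look('wrist',['mat_top','cap_c'],'w7'); st(); print(r,[np.round(atz(p,c,.008),4) for c,f in r['mat_top']])
```

```text
11.47 pos [0.4316 0.3032 0.0714] yaw 82.8 F [ 0.1  0.4 -2.3] M [-0.01  0.07  0.09] op 0.176
{'mat_top': [], 'cap_c': []} []
```

View pics/w7.png

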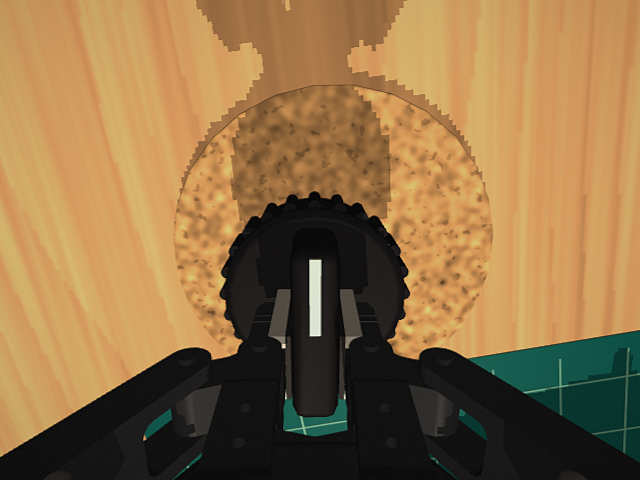

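Run:
```python
from h import *
p,_=look('wrist',[])
P=np.array([atz(p,c,.008)[:2] for c in((85,335),(238,174),(238,492),(120,235),(120,432))])
A=np.c_[2*P,np.ones(5)];s=np.linalg.lstsq(A,(P**2).sum(1),rcond=None)[0]
print(s[:2],np.sqrt(s[2]+s[0]**2+s[1]**2)); st()
```

```text
[0.44154303 0.30192253] 0.08480328335495352
11.52 pos [0.432  0.3036 0.072 ] yaw 82.8 F [ 0.3  0.1 -1.5] M [-0.07 -0.    0.02] op 0.174
```

Call:
{"fn": "servo_tool", "kwargs": {"increments": [[0,0.1,0,-0.15,0],[0,0.24,-0.03,-0.3,0],[0,0.24,-0.03,-0.45,0],[0,0.24,-0.03,-0.58,0],[0,0.24,-0.03,-0.68,0],[0,0.24,-0.03,-0.74,0],[0,0.24,-0.03,-0.79,0],[0,0.24,-0.03,-0.82,0],[0,0.24,-0.03,-0.83,0],[0,0.24,-0.03,-0.83,0]]}}

```text
time: 12.35
eef_pos: [0.4414, 0.3024, 0.0402]
tcp_rot: [0.75, 0.662, 0.005, 0.003]
contact_force: [-3.2, -3.0, 6.1]
opening: 0.17
```

Run:
```python
from h import *
st()
```

```text
12.35 pos [0.4414 0.3024 0.0402] yaw 82.8 F [-3.2 -3.   6.1] M [-0.31  0.86  0.04] op 0.17
```

Call:
{"fn": "servo_tool", "kwargs": {"increments": [[0.3,0,0,0,0],[0.5,0,0,0,0],[0.8,0,0,0,0],[0.8,0,0,0,0],[0.8,0,0,0,0],[0.8,0,0,0,0],[0.8,0,0,0.3,0],[0.8,0,0,0.9,0],[0.8,0,0,1.6,0],[0.8,0,0,2.4,0]]}}

```text
time: 13.18
eef_pos: [0.4405, 0.3019, 0.1367]
tcp_rot: [0.75, 0.662, 0.004, 0.003]
contact_force: [0.4, -0.3, 0.1]
opening: 0.803
```

Run:
```python
from h import *
p,r=look('wrist',['cap_c','cap_wing'],'w8');st()
print(r,[np.round(atz(p,c,.0375),4) for c,f in r['cap_c']],[np.round(atz(p,c,.057),4) for c,f in r['cap_wing']])
```

```text
13.33 pos [0.4438 0.3035 0.1407] yaw 82.9 F [-1.1 -0.3 -1.1] M [-0.    0.01  0.  ] op 0.796
{'cap_c': [([233.6, 314.5], 0.88)], 'cap_wing': [([242.3, 313.2], 0.67)]} [array([0.4407, 0.3028, 0.0375])] [array([0.4399, 0.3035, 0.057 ])]
```

View pics/w8.png

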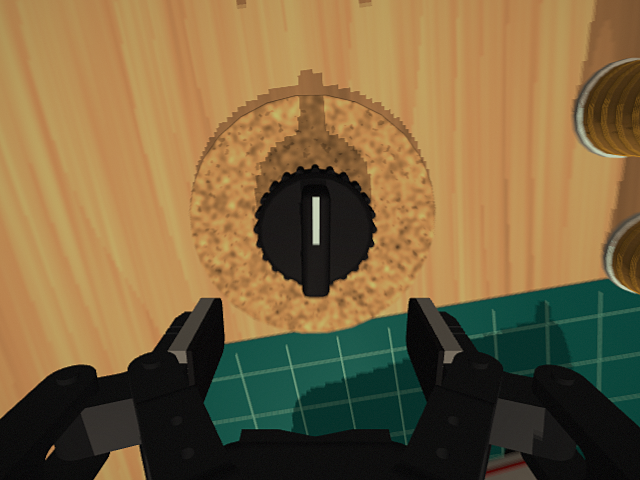

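Call:
{"fn": "servo_tool", "kwargs": {"increments": [[0.8,0,0,0.9,0],[0.8,0,-0.3,1.8,0],[0.8,0.1,-1,2.7,-0.5],[0.8,0.2,-1.8,3.5,-1],[0.8,0.3,-2.7,4,-1.5],[0.8,0.5,-3.7,4,-2.3],[0.8,0.6,-4.7,4,-3.2],[0.8,0.8,-5.7,4,-4],[0.8,1,-6.7,4,-5],[0.8,1.1,-7.7,4,-5.6]]}}

```text
time: 14.17
eef_pos: [0.4873, -0.0056, 0.2997]
tcp_rot: [0.888, 0.459, 0.007, 0.006]
contact_force: [0.3, 0.2, 0.9]
opening: 0.798
```

Run:
```python
from h import *
st()
```

```text
14.17 pos [ 0.4873 -0.0056  0.2997] yaw 54.6 F [0.3 0.2 0.9] M [ 0.02 -0.02  0.  ] op 0.798
```

Call:
{"fn": "servo_tool", "kwargs": {"increments": [[0.8,0.1,-0.9,0,-0.3],[0.8,0.2,-1.8,0,-0.8],[0.8,0.3,-2.7,0,-1.3],[0.8,0.4,-3.6,0,-1.8],[0.8,0.6,-4.5,-0.1,-2.3],[0.8,0.7,-5.4,-0.2,-2.5],[0.8,0.8,-6.2,-0.3,-2.5],[0.8,0.8,-6.7,-0.5,-2.5],[0.8,0.8,-6.7,-0.5,-2.5],[0.8,0.8,-6.7,-0.5,-2.5]]}}

```text
time: 15.0
eef_pos: [0.5183, -0.2738, 0.2776]
tcp_rot: [0.933, 0.359, 0.005, 0.005]
contact_force: [-0.5, -0.0, -0.9]
opening: 0.798
```

Run:
```python
from h import *
p,r=look('wrist',['funnel_ear','funnel_c','mug_rim'],'w9');st()
Z=dict(funnel_ear=.1145,funnel_c=.074,mug_rim=.09)
for n in r: print(n,r[n],[np.round(atz(p,c,Z[n]),4) for c,f in r[n]])
```

```text
15.2 pos [ 0.5195 -0.2723  0.2801] yaw 42.2 F [ 0.2 -0.1 -0.7] M [0.02 0.05 0.05] op 0.801
funnel_ear [([216.0, 327.0], 0.86)] [array([ 0.5242, -0.2848,  0.1145])]
funnel_c [([290.6, 327.7], 0.87)] [array([ 0.4661, -0.3413,  0.074 ])]
mug_rim [] []
```

View pics/w9.png

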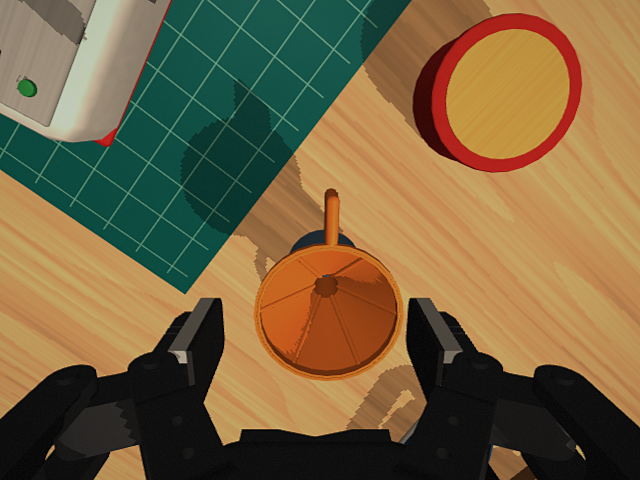

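Run:
```python
from h import *
p,_=look('wrist',[]); st()
P=np.array([atz(p,c,.1275)[:2] for c in((314,255),(314,403),(247,329),(381,329),(262,280),(262,379))])
A=np.c_[2*P,np.ones(len(P))];s=np.linalg.lstsq(A,(P**2).sum(1),rcond=None)[0]
c=s[:2];print(c,np.sqrt(s[2]+c@c))
for rc in((191,331),(216,332)):
    e=atz(p,rc,.1275)[:2]; d=e-c; print(e,np.hypot(*d),np.degrees(np.arctan2(d[1],d[0])))
m=ctrl.masks_of(p,'funnel_ear')
print([(d['extent'],d['conf']) for d in m])
R=m[0]['region']; 
for row in range(188,246,8):
    c_=np.where(R[row])[0]; print(row,c_.min() if len(c_) else None,c_.max() if len(c_) else None)
```

```text
15.25 pos [ 0.5195 -0.2724  0.2803] yaw 42.2 F [-1.1  0.7 -0.2] M [ 0.   -0.04 -0.07] op 0.797
[ 0.46710591 -0.33969848] 0.06009561836943515
[ 0.54337139 -0.27104888] 0.10261185136992214 41.99163899966525
[ 0.53001859 -0.28446867] 0.083715813119337 41.2792582224139
[([253.7, 191.4, 404.6, 382.6], 0.82)]
188 None None
196 324 336
204 324 338
212 323 337
220 323 337
228 323 337
236 324 336
244 322 337
```

Call:
{"fn": "servo_tool", "kwargs": {"increments": [[0.6,0.1,-0.15,-0.5,0],[0.6,0.17,-0.34,-1.1,0],[0.6,0.17,-0.34,-1.7,0],[0.6,0.17,-0.34,-2.3,0],[0.6,0.17,-0.34,-2.9,0],[0.6,0.17,-0.34,-3.4,0],[0.6,0.17,-0.34,-3.8,0],[0.6,0.17,-0.34,-4.1,0],[0.6,0.17,-0.34,-4.2,0],[0.6,0.17,-0.34,-4.2,0]]}}

```text
time: 16.13
eef_pos: [0.5261, -0.2854, 0.1116]
tcp_rot: [0.933, 0.361, 0.006, 0.006]
contact_force: [0.2, -0.4, 0.6]
opening: 0.6
```

Run:
```python
from h import *
p,r=look('wrist',['funnel_ear','funnel_c'],'w10');st()
Z=dict(funnel_ear=.1145,funnel_c=.074)
for n in r: print(n,r[n],[np.round(atz(p,c,Z[n]),4) for c,f in r[n]])
```

```text
16.28 pos [ 0.5273 -0.2866  0.114 ] yaw 42.3 F [ 0.4 -1.   0.1] M [-0.01  0.   -0.  ] op 0.599
funnel_ear [([311.5, 315.7], 0.8)] [array([ 0.5267, -0.2857,  0.1145])]
funnel_c [([415.2, 311.6], 0.62)] [array([ 0.4654, -0.3396,  0.074 ])]
```

View pics/w10.png

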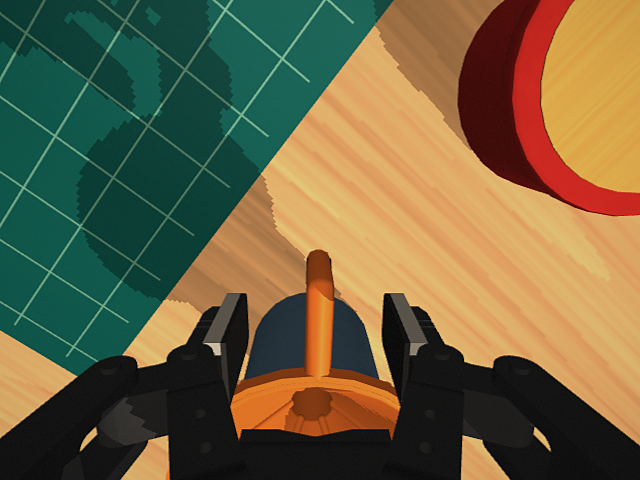

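Call:
{"fn": "servo_tool", "kwargs": {"increments": [[0.6,0,0,-0.15,0],[0.6,0,0,-0.3,0],[0.6,0,0,-0.45,0],[0.4,0,0,-0.45,0],[0.2,0,0,-0.45,0],[0,0,0,-0.45,0],[0,0,0,-0.45,0],[0,0,0,-0.45,0],[0,0,0,-0.45,0],[0,0,0,-0.45,0]], "grip_force": 60}}

```text
time: 17.12
eef_pos: [0.527, -0.2865, 0.096]
tcp_rot: [0.933, 0.36, 0.007, 0.008]
contact_force: [-0.9, 0.0, 0.8]
opening: 0.1
```

Run:
```python
from h import *
st()
```

```text
17.12 pos [ 0.527  -0.2865  0.096 ] yaw 42.2 F [-0.9  0.   0.8] M [ 0.12  0.27 -0.17] op 0.1
```

Call:
{"fn": "servo_tool", "kwargs": {"increments": [[0,0,0,0.15,0],[0,0,0,0.4,0],[0,0,0,0.8,0],[0,0,0,1.2,0],[0,0,0,1.7,0],[0,0,0,2.3,0],[0,0,0,2.9,0],[0,0,0,3.6,0],[0,0,0,4.3,0],[0,0,0,4.8,0]]}}

```text
time: 17.95
eef_pos: [0.5278, -0.2869, 0.2925]
tcp_rot: [0.933, 0.36, 0.009, 0.01]
contact_force: [0.2, -0.9, -1.5]
opening: 0.107
```

Run:
```python
from h import *
N=['funnel_c','funnel_ear','mug_rim','neck']
a,ra=look('scene',N,'s11');b,rb=look('side',N,'d11');st()
print(ra,rb)
for n in('funnel_c','funnel_ear'):
    if ra[n] and rb[n]: print(n,tri([ray(a,ra[n][0][0]),ray(b,rb[n][0][0])]))
i=np.hstack([cv2.imread('pics/s11.png')[130:430,130:530],cv2.imread('pics/d11.png')[100:400,180:580]]); cv2.imwrite('pics/c11.png',i)
```

```text
18.45 pos [ 0.5265 -0.2861  0.2861] yaw 42.2 F [ 0.4 -0.  -0.6] M [ 0.04 -0.01  0.02] op 0.106
{'funnel_c': [([296.1, 191.5], 0.81), ([171.1, 354.6], 0.45)], 'funnel_ear': [([278.9, 233.0], 0.92), ([174.9, 350.1], 0.63)], 'mug_rim': [([330.2, 211.1], 0.6)], 'neck': [([228.5, 326.2], 0.72)]} {'funnel_c': [([135.0, 428.6], 0.6)], 'funnel_ear': [([123.7, 397.0], 0.85)], 'mug_rim': [([196.9, 416.9], 0.74)], 'neck': [([248.6, 323.8], 0.75)]}
funnel_c (array([ 0.47067771, -0.34342377,  0.26389577]), [np.float64(0.00029608314806265994), np.float64(0.0002960831480627006)])
funnel_ear (array([ 0.53080913, -0.28486645,  0.30544684]), [np.float64(0.0013504972876151379), np.float64(0.0013504972876150422)])
```

View pics/c11.png

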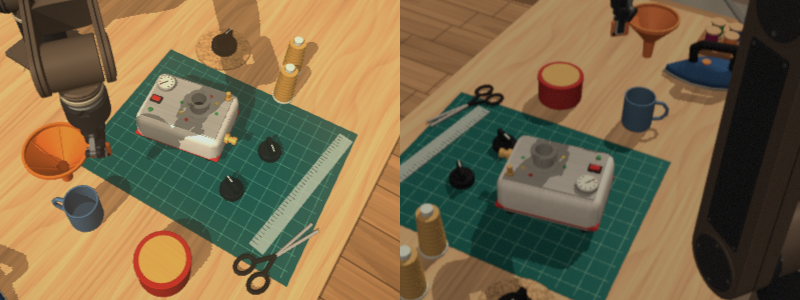

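Call:
{"fn": "servo_tool", "kwargs": {"increments": [[0,0.1,0.4,0,0],[0,0.3,1.2,0,0],[0,0.5,2.1,0,0],[0,0.7,3.0,0,0],[0,0.9,4.0,0,0],[0,1.2,5.0,0,0],[0,1.4,6.0,0,0],[0,1.6,7.0,0,0],[0,1.8,7.8,0,0],[0,2.03,8.4,0,0]]}}

```text
time: 19.28
eef_pos: [0.6074, 0.0531, 0.2853]
tcp_rot: [0.932, 0.361, 0.006, 0.006]
contact_force: [0.0, 0.4, -1.1]
opening: 0.103
```

Call:
{"fn": "servo_tool", "kwargs": {"increments": [[0,0,0.2,0,0],[0,0,0.35,0,0],[0,0,0.4,0,0],[0,0,0.4,0,0],[0,0,0.4,0,0],[0,0,0.4,0,0],[0,0,0.4,0,0],[0,0,0.4,0,0],[0,0,0.4,0,0],[0,0,0.4,0,0]]}}

```text
time: 20.12
eef_pos: [0.6075, 0.0687, 0.2854]
tcp_rot: [0.933, 0.361, 0.006, 0.006]
contact_force: [-1.4, -0.5, -2.2]
opening: 0.104
```

Run:
```python
from h import *
N=['funnel_c','funnel_ear','neck']
st()
a,ra=look('scene',N,'s12');b,rb=look('side',N,'d12');w,rw=look('wrist',N,'w12');st()
print(ra,rb,rw)
for n in N:
    if ra[n] and rb[n]: print(n,tri([ray(a,ra[n][0][0]),ray(b,rb[n][0][0])]))
i=np.hstack([cv2.resize(cv2.imread('pics/s12.png')[130:330,220:420],(400,400)),cv2.resize(cv2.imread('pics/d12.png')[130:330,220:420],(400,400))]); cv2.imwrite('pics/c12.png',i)
```

```text
20.12 pos [0.6075 0.0687 0.2854] yaw 42.3 F [-1.4 -0.5 -2.2] M [ 0.11 -0.04 -0.  ] op 0.104
20.72 pos [0.6075 0.0691 0.2853] yaw 42.4 F [-0.7  0.2 -1.3] M [ 0.06 -0.09  0.04] op 0.106
{'funnel_c': [([198.7, 328.4], 0.76), ([184.5, 367.6], 0.35)], 'funnel_ear': [([180.4, 368.8], 0.56)], 'neck': [([228.1, 325.9], 0.65)]} {'funnel_c': [([211.4, 321.5], 0.62)], 'funnel_ear': [([200.3, 281.8], 0.9)], 'neck': [([406.9, 292.2], 0.21)]} {'funnel_c': [([436.1, 312.3], 0.74)], 'funnel_ear': [([330.4, 313.5], 0.8)], 'neck': [([358.2, 602.9], 0.73)]}
funnel_c (array([0.54829845, 0.01448885, 0.25824881]), [np.float64(0.0036577530932686013), np.float64(0.0036577530932686503)])
funnel_ear (array([0.60828201, 0.07406932, 0.30310395]), [np.float64(0.001506125182654024), np.float64(0.0015061251826538411)])
neck (array([ 0.46269748,  0.2015547 , -0.12235599]), [np.float64(0.0429802984088522), np.float64(0.04298029840885224)])
```

Call:
{"fn": "servo_tool", "kwargs": {"increments": [[0,0,-0.1,-0.1,0],[0,0.01,-0.18,-0.3,0],[0,0.01,-0.18,-0.5,0],[0,0.01,-0.18,-0.7,0],[0,0.01,-0.18,-0.9,0],[0,0.01,-0.18,-1,0],[0,0.01,-0.18,-1.1,0],[0,0.01,-0.18,-1.2,0],[0,0.01,-0.18,-1.2,0],[0,0.01,-0.18,-1.2,0]]}}

```text
time: 21.55
eef_pos: [0.6079, 0.062, 0.2373]
tcp_rot: [0.932, 0.361, 0.006, 0.006]
contact_force: [0.2, 0.1, -0.8]
opening: 0.106
```

Run:
```python
from h import *
st()
a,ra=look('scene',['funnel_c'],'s13');b,rb=look('side',['funnel_c'],'d13')
print('neck tri',tri([ray(a,(228.5,326.2)),ray(b,(248.6,323.8))]))
print(ra,rb,'f',tri([ray(a,ra['funnel_c'][0][0]),ray(b,rb['funnel_c'][0][0])]))
X=np.array([.548,.0077,.15]);Y=np.array([.548,.0077,.16]);print(proj(a,X),proj(b,X),proj(a,Y),proj(b,Y))
def crop(f,p):
    i=cv2.imread(f); r,c=map(int,proj(p,X)); 
    cv2.circle(i,(c,r),1,(255,0,255),-1)
    return cv2.resize(i[r-70:r+50,c-60:c+60],(400,400),interpolation=cv2.INTER_CUBIC)
cv2.imwrite('pics/c13.png',np.hstack([crop('pics/s13.png',a),crop('pics/d13.png',b)]))
```

```text
21.55 pos [0.6079 0.062  0.2373] yaw 42.4 F [ 0.2  0.1 -0.8] M [ 0.06 -0.05 -0.01] op 0.106
neck tri (array([0.54588969, 0.00802631, 0.15168162]), [np.float64(0.002405625732340117), np.float64(0.0024056257323401167)])
{'funnel_c': [([212.6, 328.9], 0.6)]} {'funnel_c': [([228.0, 323.5], 0.64), ([266.0, 300.4], 0.63)]} f (array([0.54822517, 0.01156198, 0.2116669 ]), [np.float64(0.00034664699708456334), np.float64(0.0003466469970846262)])
(np.float64(229.4752165070101), np.float64(327.81930084377046)) (np.float64(248.69336551301794), np.float64(324.12984313440097)) (np.float64(227.00171294606562), np.float64(327.85275003340416)) (np.float64(245.267948114464), np.float64(324.21894047239))
```

View pics/c13.png

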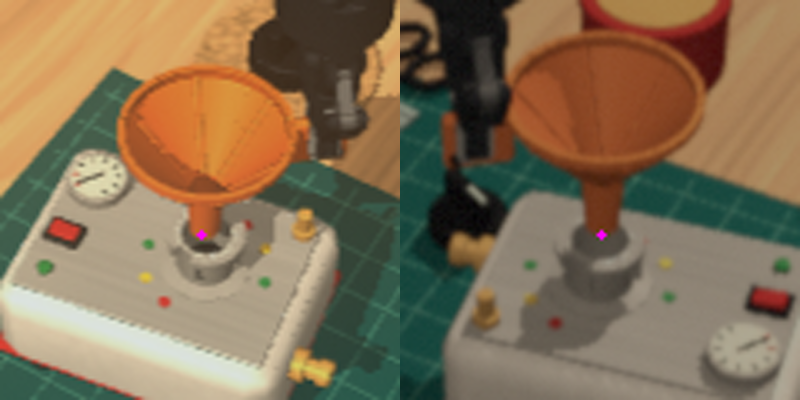

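Call:
{"fn": "servo_tool", "kwargs": {"increments": [[0,0,-0.05,-0.15,0],[0,0,-0.05,-0.3,0],[0,0,-0.05,-0.45,0],[0,0,-0.05,-0.6,0],[0,0,-0.05,-0.75,0],[0,0,-0.05,-0.9,0],[0,0,-0.05,-1.05,0],[0,0,-0.05,-1.2,0],[0,0,-0.05,-1.3,0],[0,0,-0.05,-1.35,0]]}}

```text
time: 22.58
eef_pos: [0.6077, 0.0599, 0.1829]
tcp_rot: [0.932, 0.361, 0.006, 0.006]
contact_force: [-0.2, 0.4, -1.0]
opening: 0.104
```

Run:
```python
from h import *
a,ra=look('scene',['funnel_c'],'s14');b,rb=look('side',['funnel_c'],'d14');st()
print(ra,rb,'f',tri([ray(a,ra['funnel_c'][0][0]),ray(b,rb['funnel_c'][0][0])]))
```

```text
22.78 pos [0.6083 0.0599 0.1843] yaw 42.4 F [-0.6  0.2 -0.9] M [ 0.04 -0.09  0.  ] op 0.102
{'funnel_c': [([228.5, 326.8], 0.58), ([209.5, 364.5], 0.42), ([330.9, 209.5], 0.19)]} {'funnel_c': [([246.0, 324.3], 0.77)]} f (array([0.54779135, 0.0054198 , 0.15615974]), [np.float64(0.001062407709791585), np.float64(0.0010624077097916588)])
```

Call:
{"fn": "servo_tool", "kwargs": {"increments": [[0,0,0,-0.04,0],[0,0,0,-0.08,0],[0,0,0,-0.12,0],[0,0,0,-0.15,0],[0,0,0,-0.18,0],[0,0,0,-0.2,0],[0,0,0,-0.22,0],[0,0,0,-0.22,0],[0,0,0,-0.22,0],[0,0,0,-0.22,0]]}}

```text
time: 23.62
eef_pos: [0.6093, 0.0609, 0.1783]
tcp_rot: [0.933, 0.361, 0.008, 0.006]
contact_force: [-1.4, 4.2, 7.8]
opening: 0.11
```

Run:
```python
from h import *
st()
```

```text
23.62 pos [0.6093 0.0609 0.1783] yaw 42.3 F [-1.4  4.2  7.8] M [ 0.28  0.63 -0.29] op 0.11
```

Call:
{"fn": "servo_tool", "kwargs": {"increments": [[0.1,0,0,0,0],[0.15,0,0,0,0],[0.2,0,0,0,0],[0.25,0,0,0,0],[0.3,0,0,0,0],[0.4,0,0,0,0],[0.5,0,0,0,0],[0.5,0,0,0,0],[0.5,0,0,0,0],[0.5,0,0,0,0]]}}

```text
time: 24.45
eef_pos: [0.6093, 0.0609, 0.1783]
tcp_rot: [0.933, 0.361, 0.008, 0.006]
contact_force: [-0.4, 0.8, -0.8]
opening: 0.5
```

Run:
```python
from h import *
st()
w,r=look('wrist',['funnel_c','funnel_ear'],'w15')
print(r,[np.round(atz(w,c,.195),4) for c,f in r['funnel_ear']])
```

```text
24.45 pos [0.6093 0.0609 0.1783] yaw 42.3 F [-0.4  0.8 -0.8] M [-0.05  0.05 -0.  ] op 0.5
{'funnel_c': [([434.5, 306.4], 0.65)], 'funnel_ear': [([320.9, 317.1], 0.7)]} [array([0.6126, 0.0626, 0.195 ])]
```

Ear is free and central between the fingers; go straight up.

Call:
{"fn": "servo_tool", "kwargs": {"increments": [[0.5,0,0,0.2,0],[0.5,0,0,0.6,0],[0.5,0,0,1.2,0],[0.5,0,0,1.9,0],[0.5,0,0,2.7,0],[0.5,0,0,3.4,0],[0.5,0,0,4,0],[0.5,0,0,4.3,0],[0.5,0,0,4.5,0],[0.5,0,0,4.5,0]]}}

```text
time: 25.43
eef_pos: [0.6098, 0.0609, 0.3602]
tcp_rot: [0.932, 0.361, 0.01, 0.007]
contact_force: [-0.5, 0.0, 0.4]
opening: 0.495
```

Run:
```python
from h import *
st()
N=['funnel_c','funnel_ear','mug_rim','cap_c']
a,ra=look('scene',N,'s16');b,rb=look('side',N,'d16');w,rw=look('wrist',N,'w16')
print(ra,rb,rw)
for n in N[:3]:
  if ra[n] and rb[n]: print(n,*tri([ray(a,ra[n][0][0]),ray(b,rb[n][0][0])]))
# rim of funnel from masks: expected rim centre seated
for nm,p in(('scene',a),('side',b),('wrist',w)):
    m=ctrl.masks_of(p,'funnel_c')
    th=np.linspace(0,2*np.pi,90)
    C=np.array([proj(p,np.array([.547+.058*np.cos(t),.0078+.058*np.sin(t),.208])) for t in th])
    print(nm,'extent',np.round(m[0]['extent']),'expected rim l,t,r,b',np.round([C[:,1].min(),C[:,0].min(),C[:,1].max(),C[:,0].max()]))
i=np.hstack([cv2.resize(cv2.imread('pics/w16.png'),(400,300)),cv2.resize(cv2.imread('pics/d16.png')[170:290,240:400],(400,300))]); cv2.imwrite('pics/c16.png',i)
```

```text
25.43 pos [0.6098 0.0609 0.3602] yaw 42.3 F [-0.5  0.   0.4] M [-0.01  0.02  0.02] op 0.495
{'funnel_c': [([230.5, 326.7], 0.89)], 'funnel_ear': [([214.3, 367.8], 0.67)], 'mug_rim': [], 'cap_c': [([278.3, 401.2], 0.74), ([319.4, 361.1], 0.62)]} {'funnel_c': [([252.4, 323.2], 0.96)], 'funnel_ear': [([239.7, 283.5], 0.97)], 'mug_rim': [([194.5, 419.3], 0.87)], 'cap_c': [([408.0, 295.5], 0.9), ([273.9, 242.1], 0.72), ([239.9, 283.8], 0.47)]} {'funnel_c': [([289.1, 310.7], 0.97)], 'funnel_ear': [([212.3, 310.4], 0.67)], 'mug_rim': [([475.5, 463.6], 0.63)], 'cap_c': [([146.6, 45.2], 0.96), ([200.5, 455.5], 0.89), ([92.2, 387.5], 0.71)]}
funnel_c [0.54618564 0.0097921  0.14179864] [np.float64(0.002370832882542205), np.float64(0.0023708328825423263)]
funnel_ear [0.6149023  0.06924186 0.19373164] [np.float64(0.004670048255050515), np.float64(0.004670048255050357)]
scene extent [302. 196. 369. 238.] expected rim l,t,r,b [303. 196. 353. 234.]
side extent [275. 208. 353. 255.] expected rim l,t,r,b [297. 210. 353. 248.]
wrist extent [229. 184. 379. 379.] expected rim l,t,r,b [235. 248. 380. 380.]
```

Run:
```python
from h import *
from scipy.optimize import least_squares
ps=[ctrl.read_camera(c) for c in('scene','side','wrist')]
th=np.linspace(0,2*np.pi,120)
obs=[];ears=[];cs=[]
for p in ps:
    m=ctrl.masks_of(p,'funnel_c')[0]['region'].astype(np.uint8)
    c=max(cv2.findContours(m,0,1)[0],key=len)[:,0,:]; cs.append(c)
    ears.append(ctrl.landmark_of(p,'funnel_ear')[0]['centre'])
def rim(v):
    x,y,z,a,b=v
    return [np.array([proj(p,np.array([x+.058*np.cos(t),y+.058*np.sin(t),z+.058*(a*np.cos(t)+b*np.sin(t))]))[::-1] for t in th]) for p in ps]
def res(v):
    return np.concatenate([np.linalg.norm(R[:,None]-c[None],axis=2).min(1) for R,c in zip(rim(v),cs)])
s=least_squares(res,[.547,.008,.208,0,0],loss='soft_l1',diff_step=1e-3,x_scale=[.01,.01,.01,.1,.1])
print(np.round(s.x,4),'resid0',np.median(res([.547,.008,.208,0,0])),np.median(res(s.x)))
print('ear',tri([ray(p,e) for p,e in zip(ps,ears)]))
st()
```

```text
[ 0.5487  0.0131  0.2051 -0.048  -0.1443] resid0 1.433996975819142 1.201240745935443
ear (array([0.61032309, 0.06285506, 0.18904231]), [np.float64(0.0023721939180374576), np.float64(0.0015203240070790923), np.float64(0.0018931176440892977)])
26.78 pos [0.6093 0.0609 0.3583] yaw 42.3 F [ 0.3 -0.5 -0.3] M [ 0.05 -0.02 -0.01] op 0.496
```

```bash
cat > t.py <<'E'
from h import *
ps=[ctrl.read_camera(c) for c in('scene','side','wrist')]
th=np.linspace(0,2*np.pi,120)
cs=[]
for n,p in zip('sdw',ps):
    h=cv2.cvtColor(p['frame'],cv2.COLOR_RGB2HSV); r,c=map(int,proj(p,np.array([.548,.008,.2])))
    m=cv2.inRange(h,(3,150,50),(17,255,255)); k=np.zeros_like(m);cv2.circle(k,(c,r),110 if n=='w' else 55,255,-1)
    m=cv2.morphologyEx(m&k,cv2.MORPH_CLOSE,np.ones((3,3)))
    c=max(cv2.findContours(m,0,cv2.CHAIN_APPROX_NONE)[0],key=cv2.contourArea)[:,0,:]; cs.append(c)
    print(n,'extent',c.min(0),c.max(0))
def rim(v):
    x,y,z,a,b=v
    return [np.array([proj(p,np.array([x+.058*np.cos(t),y+.058*np.sin(t),z+.058*(a*np.cos(t)+b*np.sin(t))]))[::-1] for t in th]) for p in ps]
keep=np.abs((np.degrees(th)-42+180)%360-180)>25
def res(v):
    return np.concatenate([np.linalg.norm(R[keep][:,None]-c[None],axis=2).min(1)*(.5 if i==2 else 1) for i,(R,c) in enumerate(zip(rim(v),cs))])
for v0 in([.547,.008,.208,0,0],[.547,.008,.208,-.1,-.1],[.547,.008,.208,.1,.1]):
    s=least_squares=__import__('scipy.optimize',fromlist=['x']).least_squares(res,v0,loss='soft_l1',diff_step=1e-3,x_scale=[.01,.01,.01,.1,.1])
    print(np.round(s.x,4),np.mean(res(v0)),np.mean(res(s.x)))
w=ps[2]; r,c=map(int,proj(w,np.array([.548,.008,.146]))); print('spout-top expected px (upright)',r,c,'neck .01 rad = ')
g=w['frame'][:,:,0].astype(int); sub=g[r-40:r+41:4,c-40:c+41:4]; print(sub)
for t in((.554,.013),): print('if tilted 0.13 to ear',proj(w,np.array([.548,.008,.146])),proj(w,np.array([t[0],t[1],.146])))
st()
E
python3 t.py
```

```text
s extent [304 195] [370 235]
d extent [276 177] [361 257]
w extent [231 201] [376 378]
[ 0.5484  0.0127  0.2055 -0.0303 -0.1281] 1.8701596981964657 1.3349029366389076
[ 0.5484  0.0126  0.2055 -0.0307 -0.1285] 2.188084842132213 1.3348478066722707
[ 0.5484  0.0127  0.2055 -0.0304 -0.1285] 2.296139850834972 1.3343927311533377
spout-top expected px (upright) 285 307 neck .01 rad = 
[[160 140 255 250 236 243 247 246 246 246 246 246 246 246 229 249 254 120
  229 224 227]
 [245 250 246 247 246 246 246 246 246 246 246 246 246 246 245 244 247 226
  250 190 228]
 [246 246 234 246 245 246 246 246 246 246 246 246 246 246 243 242 241 238
  249 232 254]
 [246 246 246 223 246 241 246 246 246 246 246 246 246 245 242 241 239 247
  181 247 246]
 [246 246 246 246 246 247 241 246 246 246 246 246 246 243 242 243 165 224
  241 232 227]
 [246 246 246 246 246 246 247 242 246 245 246 246 245 242 244 148 243 232
  231 228 226]
 [245 246 246 246 246 246 246 247 244 246 246 248 243 250 183 250 231 227
  225 224 223]
 [246 246 246 246 246 246 246 246 247 255 153 187 157 244 173 168 167 226
  224 223 223]
 [246 2
[... 692 characters left out ...]
195 192 192]
 [246 246 246 246 246 208 197 211 218 217 217 216 194 209 209 207 202 201
  197 195 194]
 [245 245 245 245 246 210 212 203 215 218 218 218 218 219 212 208 205 203
  202 197 195]
 [245 246 246 246 248 190 208 217 217 218 217 217 215 202 209 209 206 203
  202 199 197]
 [245 246 245 246 248 213 202 216 216 217 218 216 215 185 198 210 207 207
  204 201 200]
 [245 246 245 246 189 209 216 216 217 217 217 217 215 219 217 212 208 207
  204 202 201]]
if tilted 0.13 to ear (np.float64(285.0855946830796), np.float64(307.9171423189279)) (np.float64(277.39577679177734), np.float64(308.24188903462795))
26.93 pos [0.6093 0.0609 0.3583] yaw 42.3 F [ 0.3 -0.5  1. ] M [-0.03 -0.01 -0.01] op 0.501
```

Call:
{"fn": "servo_tool", "kwargs": {"increments": [[0.5,-0.4,-0.4,0,0],[0.5,-0.9,-0.8,0,0],[0.5,-1.4,-1.2,0,0],[0.5,-1.9,-1.7,0,0],[0.5,-2.3,-2.1,0,0],[0.5,-2.7,-2.4,0,0],[0.5,-2.8,-2.5,0,0],[0.5,-2.8,-2.5,0,0],[0.5,-2.8,-2.5,0,0],[0.5,-2.8,-2.5,0,0]]}}

```text
time: 27.77
eef_pos: [0.4979, -0.0386, 0.3584]
tcp_rot: [0.932, 0.361, 0.009, 0.006]
contact_force: [0.6, -0.1, -0.2]
opening: 0.501
```

```bash
cat > t2.py <<'E'
from h import *
ctrl.read_camera('scene'); ctrl.read_camera('scene')
w=ctrl.read_camera('wrist'); st(); print('cam',np.round(w['extrinsics'][:3,3],4))
f=w['frame'];h=cv2.cvtColor(f,cv2.COLOR_RGB2HSV);r,c=map(int,proj(w,np.array([.548,.008,.208])))
m=cv2.inRange(h,(3,140,40),(18,255,255));k=np.zeros_like(m);cv2.circle(k,(c,r),130,255,-1);m=cv2.morphologyEx(m&k,cv2.MORPH_CLOSE,np.ones((5,5)))
cc=max(cv2.findContours(m,0,cv2.CHAIN_APPROX_NONE)[0],key=cv2.contourArea)[:,0,:]
P=np.array([atz(w,(y,x),.207)[:2] for x,y in cc])
from scipy.optimize import least_squares
d0=P-[.548,.008];a=np.abs((np.degrees(np.arctan2(d0[:,1],d0[:,0]))-42+180)%360-180);Q=P[a>25]
s=least_squares(lambda v:np.hypot(*(Q-v[:2]).T)-v[2],[.548,.008,.058],loss='soft_l1',f_scale=.0007).x
rr=np.hypot(*(Q-s[:2]).T)-s[2]
print('rim',s,'median|r|',np.median(abs(rr)),'n',len(Q))
r,c=map(int,proj(w,np.array([.548,.008,.146])));g=cv2.medianBlur(f,3)[:,:,0].astype(int)
print('exp',r,c)
for row in range(r-26,r+27,3): print(row,' '.join('%3d'%x for x in g[row,c-30:c+31:3]))
for z in(.101,.146,.15,.207): print(z,np.round(proj(w,np.array([.548,.008,z])),1), np.round(proj(w,np.array([s[0],s[1],z])),1))
cv2.imwrite('pics/w17.png',f[:,:,::-1])
E
python3 t2.py
```

```text
27.92 pos [ 0.4978 -0.0385  0.3581] yaw 42.4 F [ 0.   0.6 -0.1] M [-0.02  0.02  0.04] op 0.497
cam [0.5487 0.0107 0.5006]
rim [0.54828605 0.0108824  0.05990495] median|r| 0.00037737708839345047 n 503
exp 120 309
94 222 222 222 222 223 207 223 222 222 222 222 222 221 216 217 153 224 199 151 191 190
97 222 222 222 222 222 206 223 222 222 222 222 222 219 218 165 207 171 139 137 138 140
100 222 222 222 222 222 224 207 223 222 222 225 225 137 137 143 116 137 138 139 141 141
103 222 222 222 222 222 223 206 224 223 208 131 131 132 132 135 118 138 139 141 142 142
106 223 222 223 222 223 223 223 205 225 127 133 134 134 138 123 139 140 142 142 143 144
109 223 222 223 223 222 223 226 131 136  88  87  87 125 131 129 140 143 143 144 145 146
112 223 223 223 223 223 224 142  86  88  88  84  79  89  88 143 143 144 146 147 147 148
115 224 223 223 224 224 183 109  88  90  26  26  25  25  83  91 149 147 148 149 149 150
118 223 224 223 224 210 168  96  89  26  26  26  26  26  24  79 150 152 152 152 152 152
121 223 223 223 224 178 149 140  91  24  26  26  24  26  24  79 163 162 163 163 163 163
124 223 223 223 224 160 163 102 104  24  25  26  25  26  26  84 131 133 135 138 140 142
127 223 223 223 187 166 168 121 113  24  25  26  25  26  24  95 167 164 163 162 160 160
130 223 223 224 190 169 170 173 120 107  24  25  24  23  51 160 169 166 164 163 163 162
133 223 223 190 170 172 173 174 177 160 119  65  60 173 171 174 171 169 168 165 164 164
136 223 224 192 172 174 176 168 179 148 183 162 166 168 173 174 173 170 169 168 167 165
139 223 224 173 175 176 168 180 156 182 182 182 182 154 179 174 174 173 171 169 169 168
142 223 224 174 176 169 179 158 182 181 182 182 182 181 174 172 176 174 173 170 170 169
145 224 226 176 177 174 172 170 181 181 182 182 182 181 156 178 176 175 174 173 171 169
0.101 [120.6 308.8] [118.3 306.8]
0.146 [121. 309.] [118.3 306.7]
0.15 [121.  309.1] [118.3 306.7]
0.207 [121.6 309.4] [118.3 306.6]
```

Run:
```python
from h import *
st()
b,r=look('side',['cap_c','mug_rim','thread1','tin'])
print(r,np.round(atz(b,r['cap_c'][0][0],.0375),3))
print(ctrl.sign_off())
```

```text
27.92 pos [ 0.4978 -0.0385  0.3581] yaw 42.4 F [ 0.   0.6 -0.1] M [-0.02  0.02  0.04] op 0.497
{'cap_c': [([272.7, 241.7], 0.89), ([407.0, 297.1], 0.88), ([237.4, 281.2], 0.53)], 'mug_rim': [([194.2, 419.4], 0.69)], 'thread1': [([346.5, 212.0], 0.92), ([390.1, 187.9], 0.68)], 'tin': [([195.5, 336.3], 0.73)]} [0.727 0.07  0.037]
the job is handed in; nothing more can be done
None
```

The whole sequence ran and I handed the job in at about 28 s; the sign-off gave no verdict.

- **Cap:** I turned it unpressed to the first stop and held it there for about 1 s, pressed it about 5 mm and turned it on to about 70°. It released, and I lifted it off and set it upright on the cork mat, about 1 mm from the mat's centre. I could not see it tilt or slip in the last close look.
- **Funnel:** I lifted it out of the mug by its ear, lowered it into the neck until it touched, let go and backed the arm away.

**Last checks**
- **Tilt:** The estimates disagreed. A rim fit across all three cameras gave about 0.13 rad, over the 0.12 limit. A view from straight above, comparing the rim, the spout's top and its tip, gave about 0.04 rad, and I trusted that one because it does not depend on the cameras agreeing.
- **Position:** The funnel's axis is about 2–3 mm from the neck's, and its rim is at the seated height to within a few mm. The depth rests on the arm's height when the funnel touched, about 2 mm above the expected home height before I let go, plus that fit. I did not confirm it separately after letting go.
- **Everything else:** In the last side picture, the mug, thread cones and tin showed within a few pixels of where they started. The robot was touching nothing. The network's best "cap" there was a look-alike, and its second was the real cap on the mat.

The last picture I tried to open was refused at the 12-picture limit, so the final checks were by measurement only.

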